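# Top out a pipe load from the skidway

### The arm

A 7-joint arm with a two-finger parallel gripper is mounted at the origin on a cart in front of the work surface, level with it; the furniture and walls round the work are solid. World frame = base frame: x ahead of the robot, y to its left, z up, the work surface at z = 0. Lengths are in m, angles in rad, forces in N, time in s.
With the tool pointing down it reaches from about 0.35 to 0.775 m from the base axis. Payload 3.1 kg.
Tool frame: the origin (TCP) lies at the centre of the arm's flange, where the gripper is bolted on; the fingertips stand 173 mm ahead of it and the grasp point (between the pads) lies 155 mm ahead of it; z points along the fingers, y is the direction in which the jaws open and shut (so a half turn about z gives the same grasp; the last joint's range is limited). The gripper opens to 85 mm and grips with 20 to 120 N. Pads are 22 mm wide; open, the fingers measure 114 mm over their backs; the gripper's body (76 mm by 85 mm) begins 54 mm behind the grasp point. The pads swing forward as they close: fully open they stand 13 mm farther back than shut.
Start: joints at [1.287, 0.311, 0.014, 1.512, -0.004, 1.319, -0.027], TCP at [0.132, -0.534, 0.405] pointing down, gripper open.
Joint ranges: [-2.7, 2.7], [-0.3, 1.91], [-1.27, 1.3], [0.12, 2.57], [-1.44, 4.58], [0.2, 2.03], [-3.05, 3.05]. Speed limits (rad/s): [2.79, 2.79, 3.14, 3.14, 3.14, 3.14, 3.14].

### API

Orientations are given as [roll, pitch, yaw] about the fixed x, y, z axes, in that order (R = Rz(yaw) Ry(pitch) Rx(roll)).
In Python, from bench import env gives the robot as it stands.
- The arm moves only by the tool jog_arm, never from a script. Its argument "commands" is a list of rows, each an object of numbers: "x", "y", "z": the shift along the tool's x, y, z in mm; "roll": the turn about the tool's z in rad; "hand": the opening, from 0 (shut) to 1 (fully open). In form: [{"x": .., "y": .., "z": .., "roll": .., "hand": ..}, ...]. A call has 1 to 12 rows; each row shifts and turns the pose as measured when the row begins, along the tool's axes as they then stand; what a row does not reach is not made up. A row lasts 1/10 s, in which the tool goes at most 50 mm and 8.59 degrees, less where a joint would pass 70% of its speed; a pose out of reach is approached as far as the arm can. A call with a gripper value outside its range is refused whole. The fingers move at their own pace and stop on an object; "grip_force" is the grip in N (left out, the last holds). Time passes only in rows, so rows that do not move let the fingers close. It gives the time, the measured TCP pose, the force and the opening at its end, in the units of the state.
- env.read_state(): the state, without advancing time (a new reading comes with each control period).
- env.snapshot(name): name is "scene" or "top" or "wrist"; returns a dict with "pixels" (480x640x3 uint8, blue, green, red), "z_map" (480x640 float32, m along the optical axis (not along the pixel's ray), 0 where there is no reading), "vfov" (degrees; the focal length in pixels is half the picture's height over the tangent of half this angle, whatever the lens; pixels are square), "cx", "cy" (the principal point, pixels), "k1" (the pictures are not rectified: a ray, as slopes to the right and down, at radius r is drawn at 1 + k1 r^2 times it, then the intrinsics apply), "world_to_cam" (4x4, takes a point from world to camera coordinates); the wrist camera has in their place "T_tool_cam" (4x4, takes a point from camera to tool coordinates, whose origin is the TCP and whose axes are the flange's). Camera axes: x right, y down, z forward; pixel columns grow to the right and rows downward; lengths in m; the calibration is good to about 2 mm. A picture is of the moment at which its call begins: read the wrist's pose just before it.
- env.close_job(): hands the job in, once; it reports no verdict.
The state is a dict: "t": time; "joints": joint angles; "joint_vel": joint speeds; "joint_torque": joint torques, N m; "ee_pos": TCP position; "eef_rot": TCP orientation; "contact_force": force on the tool from outside, world axes, zero at the start; "ft_torque": the same for the moment, N m; "opening": opening from 0.0 (shut) to 1.0 (fully open).
Only numpy, scipy, OpenCV 4.12 (cv2) and the standard library are available. Lean on these libraries where they do the work, as an engineer would, in place of code of your own. Each camera call takes 0.05 s, during which the arm holds its last target.

### The job

Push the bulkhead flat wagon along its track until it stands fully up against the buffer stop, beside the loading skids. Then push the loose green pipe so that it rolls across the skids, without picking it up, and drops into the gap on top of the two pipes already on the wagon, between the bulkheads. Leave the tin, the locomotive and the screwdriver alone.

Things in the scene. Friction and masses are not known exactly. Their poses are not given: they have to be found in the camera images.
- siding: Fixed model-railway module, track along its own y. Origin at bench height; x across the track away from the robot, y toward the buffer stop, z up. In its frame, mm: plywood base x -105..85, y -210..210, top z 10; track centre x 35, rail tops z 17; buffer stop at y 165..190, top z 31. On the robot's side a stone bank x -92..11, y -4..150, top z 34, carries two timber skids.
- skid_edge (a point): Middle, at top height, of the track-side ends of the two level timber skids (52 mm above the bench), 19.5 mm short of the track's centre line. Axes as the siding's. The skids run from here 108 mm along -x, are 9 mm wide and lie 32 mm either side of this point in y; 4.5 mm high stop blocks close their robot-side ends. All is fixed to the siding.
- wagon (a joint): Travel of the dark-red bulkhead flat wagon along the track (m), growing toward the buffer stop: 0.130 = fully against it, its middle then right opposite the skids. Starts at 0 to 0.07. Slides stiffly (about 1 N), stays where left. Wagon 170 mm long, 40 wide; an upright bulkhead at each end, tops 57 mm above the bench, 158 mm clear between them.
- wagon_end (a point): Point to push the wagon: on its centre line, on the outer face of the bulkhead away from the buffer stop, 43 mm above the bench. Moves with the wagon, axes as the siding's. The face is square to the track, 37 mm wide, 30 to 57 mm above the bench; below it (under 30 mm) two small buffers stick out 8 mm.
- saddle (a point): Where the middle of the third pipe must lie: mid-wagon, over the gap, 53 mm above the bench; moves with the wagon, axes as the siding's. Below it two pipes, 17 mm across, 130 long, are banded down along y, axes 20 mm apart, tops 48 mm above the bench. Far-side stanchions (to 62 mm) stop a pipe rolling over; the skid side has only short ones (to 36 mm).
- pipe: The loose green pipe, 17 mm across, 130 mm long, about 60 g. Origin at its middle, y along the pipe; x and z turn as it rolls. It lies on the two skids, parallel to the track, its axis 60.5 mm above the bench, 25 to 55 mm from the skid ends. Rolls easily when pushed, and stops soon when left.
- tin_center (a point): Middle of a round tin of pins, 55 mm across, 23 high, standing on the base of the siding. Leave it alone.
- loco_center (a point): Middle of a red diesel locomotive, 37 x 179 x 45 mm, on the bench beyond the siding, its length along its y. Leave it alone.
- driver_center (a point): Middle of a red screwdriver, 24 x 197 x 24 mm, lying on the bench in front of the siding, along its y. Leave it alone.
Not all that is in view belongs to the job. Leave any blue or orange look-alike of the pipe alone.

How it is judged:
On the way:
1. the wagon stands against the buffer stop while the loose pipe is still on the skids (value of joint wagon above 0.125 m and x of pipe in the frame of saddle below -0.022 m and height (world z) of pipe above 0.057 m), for 0.2 s.
At the end, for the whole second after the job is handed in: The wagon is within 5 mm of the buffer stop. The pipe lies still in the gap on the two lower pipes: its middle within 4 mm of the saddle point across the wagon, 14 mm along it and 2.5 mm in height, and parallel to the wagon within 0.07 rad (value of joint wagon above 0.125 m and x of pipe in the frame of saddle between -0.004 and 0.004 m and y of pipe in the frame of saddle between -0.014 and 0.014 m and z of pipe in the frame of saddle between -0.0025 and 0.0025 m and angle between the y axis of pipe and the y axis of saddle, either way round below 0.07 rad and linear speed of pipe below 0.01 m/s and angular speed of pipe below 0.5 rad/s); the robot touches nothing.
It fails at once if the loose pipe is picked up (its middle rises above 85 mm over the bench) (height (world z) of pipe above 0.085 m).
It fails at once if the tin of pins is moved by more than 15 mm (distance of tin_center from where it was at the start of the episode above 0.015 m).
It fails at once if the locomotive is moved by more than 15 mm (distance of loco_center from where it was at the start of the episode above 0.015 m).
It fails at once if the screwdriver is moved by more than 15 mm (distance of driver_center from where it was at the start of the episode above 0.015 m).
It also fails if it takes over 48 s, if anything falls off the work surface, if the arm or the gripper's body presses on something with over 40 N, if the wrist force passes 120 N, or if a joint passes its speed limit or range.

## Working session

There is one attempt and no reset: what is moved stays moved. The work goes in short steps, Python scripts to look and compute and a tool call to move; the robot and the scene stay as the last step left them, time stands still between calls to the robot, and variables do not carry over. Pictures are saved under pics/ and viewed, and the job is handed in when it is done.

Besides the shell and the picture viewer there is one more tool, called after "Request:" by a JSON object that holds its "api" and its "payload", one argument or row to a line. jog_arm: Moves the arm, as the interface text tells. Its arguments: {"type":"object","properties":{"commands":{"type":"array","items":{"type":"object","properties":{"x":{"type":"number"},"y":{"type":"number"},"z":{"type":"number"},"roll":{"type":"number"},"hand":{"type":"number"}}}},"grip_force":{"type":"number"}},"required":["commands"]}

```bash
ls; mkdir -p pics; cat > h.py <<'E'
import numpy as np, cv2
from bench import env
E
python3 - <<'E'
from h import *
import pickle
s=env.read_state(); print(s)
for n in("scene","top","wrist"):
    d=env.snapshot(n); pickle.dump((env.read_state(),d),open(f"pics/{n}0.pkl","wb"))
    cv2.imwrite(f"pics/{n}0.png",d["pixels"]); print(n,{k:v for k,v in d.items() if k not in("pixels","z_map")}, (d["z_map"]>0).mean())
E
```

```text
pics
{'t': 0.0, 'joints': array([ 1.287314  ,  0.3117283 ,  0.01394857,  1.51307401, -0.0043883 ,
        1.31916434, -0.0272156 ]), 'joint_vel': array([ 0.00034452, -0.00115478, -0.00020847,  0.00261428,  0.00171026,
       -0.0004457 , -0.00051765]), 'joint_torque': array([ 2.36009810e-04, -3.79914808e+01,  1.46215190e-01, -2.30592227e+01,
        1.22211283e-02,  1.35981519e-02, -3.50495952e-05]), 'ee_pos': array([ 0.13165754, -0.53368044,  0.40361218]), 'eef_rot': array([-3.13925113e+00,  9.41857979e-05,  2.41887813e-01]), 'contact_force': array([-0.71934318, -0.13978093, -0.86401076]), 'ft_torque': array([-0.02621242, -0.01529393,  0.00176444]), 'opening': 1.0001015963480893}
scene {'vfov': 43.84078061850571, 'cx': 318.86949975797114, 'cy': 236.4592761560653, 'k1': -0.1424237450010694, 'world_to_cam': array([[ 0.14473795, -0.98946894, -0.00146391,  0.03457336],
       [-0.72824848, -0.10552521, -0.67714001,  0.4747888 ],
       [ 0.66985452,  0.09907395, -0.73585275,  1.12752627],
       [ 0.        ,  0.        ,  0.        ,  1.        ]])} 0.9947298177083334
top {'vfov': 56.1
[... 251 characters left out ...]
,
         5.48922088e-01],
       [ 6.15963318e-02, -2.51488726e-02, -9.97784258e-01,
         1.11171068e+00],
       [ 0.00000000e+00,  0.00000000e+00,  0.00000000e+00,
         1.00000000e+00]])} 0.9959993489583333
wrist {'vfov': 58.5150917735953, 'cx': 323.6677966086025, 'cy': 246.5220728654606, 'k1': -0.020368205379848865, 'T_tool_cam': array([[ 1.65540133e-04, -9.59271834e-01, -2.82484549e-01,
         7.09899618e-02],
       [ 9.99999639e-01, -7.66356317e-05,  8.46256821e-04,
        -6.19915465e-04],
       [-8.33438715e-04, -2.82484587e-01,  9.59271475e-01,
         3.01330023e-02],
       [ 0.00000000e+00,  0.00000000e+00,  0.00000000e+00,
         1.00000000e+00]])} 0.99595703125
```

View pics/scene0.png

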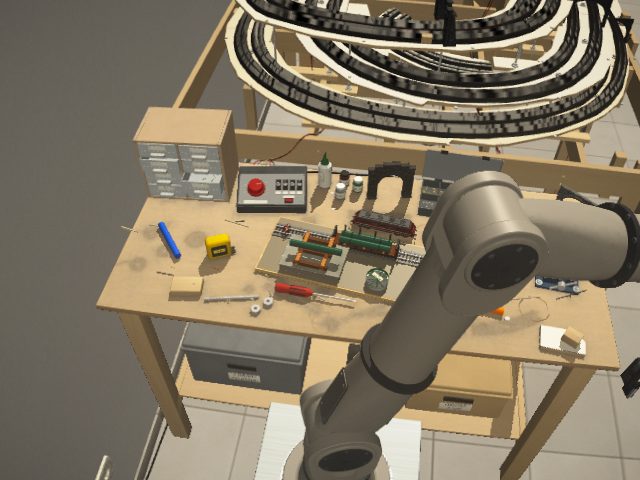

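View pics/top0.png

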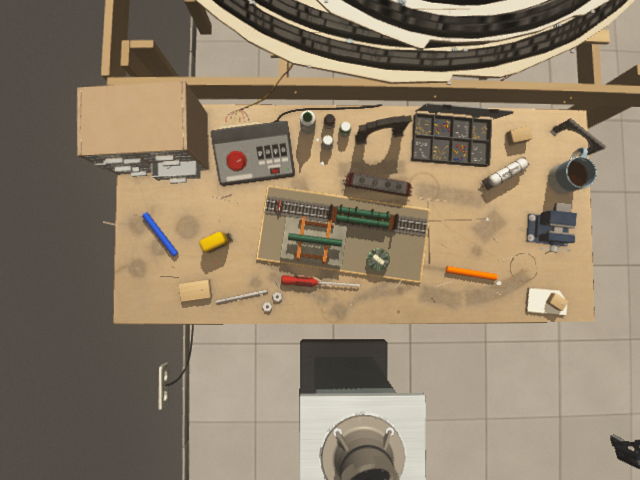

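View pics/wrist0.png

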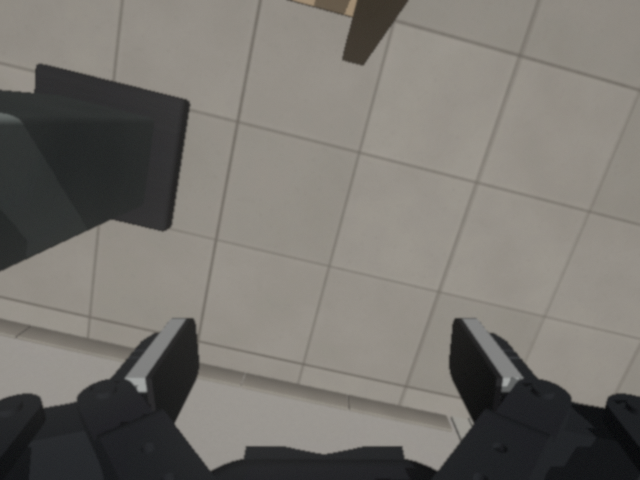

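Top view: the siding is at px (258–430, 188–285), with the buffer stop at left, about (270,205). The wagon is at about (363,216). Candidates for the loose pipe:
- the green pipe on the skids at (315,240)
- the green pipes on the wagon at (363,216)
- the blue look-alike at (160,233)
- the orange look-alike at (471,274)

By the description I choose (315,240), and I'll check it in close crops.

```bash
python3 - <<'E'
import cv2
a=cv2.imread("pics/top0.png")[175:300,245:445]; cv2.imwrite("pics/top0c.png",cv2.resize(a,None,fx=4,fy=4,interpolation=cv2.INTER_CUBIC))
a=cv2.imread("pics/scene0.png")[200:315,245:445]; cv2.imwrite("pics/scene0c.png",cv2.resize(a,None,fx=4,fy=4,interpolation=cv2.INTER_CUBIC))
E
```

```text
(no output)
```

View pics/top0c.png

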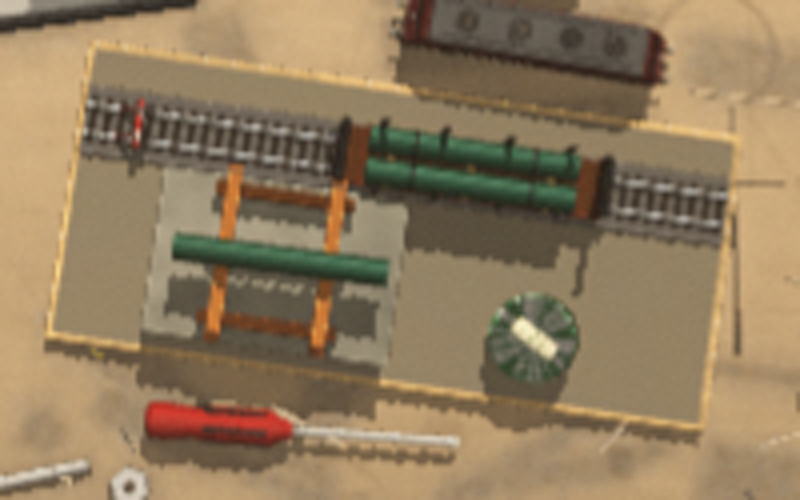

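View pics/scene0c.png

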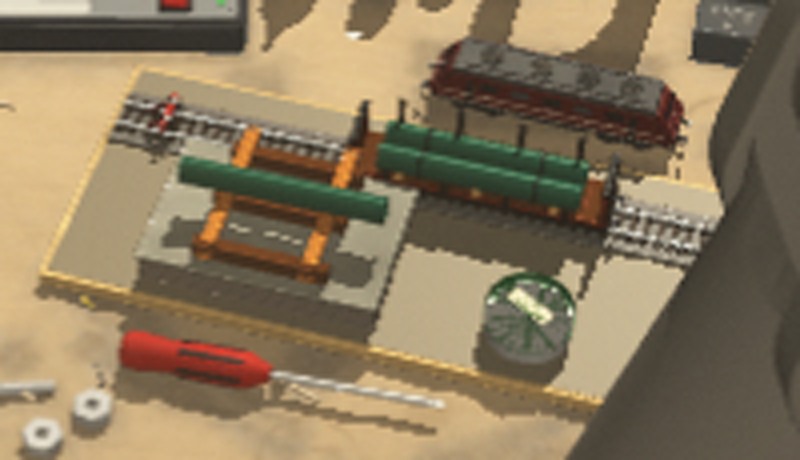

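The crops show the green loose pipe at full-image px (289–342, 236–243), across two orange skids. The wagon spans px (330–398). The tin is at (378,259), the loco at (378,185) and the screwdriver at (320,282). Next I'll fit the siding pose.

```bash
cat > h.py <<'E'
import numpy as np, cv2, pickle
from scipy.spatial.transform import Rotation as R
def K(d):
    f=240/np.tan(np.radians(d["vfov"])/2); return np.array([[f,0,d["cx"]],[0,f,d["cy"]],[0,0,1]])
def T_wc(d,s=None):
    if "world_to_cam" in d: return np.linalg.inv(d["world_to_cam"])
    T=np.eye(4);T[:3,:3]=R.from_euler("xyz",s["eef_rot"]).as_matrix();T[:3,3]=s["ee_pos"]; return T@d["T_tool_cam"]
def rays(d,px,s=None):
    u=cv2.undistortPoints(np.array(px,float).reshape(-1,1,2),K(d),np.array([d["k1"],0,0,0.])).reshape(-1,2)
    T=T_wc(d,s); return T[:3,3],(T[:3,:3]@np.c_[u,np.ones(len(u))].T).T
def onz(d,px,z,s=None):
    o,r=rays(d,px,s); return o+r*((np.broadcast_to(z,len(r))-o[2])/r[:,2])[:,None]
def proj(d,P,s=None):
    W=np.linalg.inv(T_wc(d,s)); return cv2.projectPoints(np.array(P,float).reshape(-1,1,3),cv2.Rodrigues(W[:3,:3])[0],W[:3,3],K(d),np.array([d["k1"],0,0,0.]))[0].reshape(-1,2)
def cloud(d,s=None):
    v,u=np.mgrid[:480,:640]; px=np.c_[u.ravel(),v.ravel()]
    o,r=rays(d,px,s); z=d["z_map"].ravel(); return (o+r*z[:,None]).reshape(480,640,3)
def fit2d(loc,w):
    loc=np.array(loc,float);w=np.array(w)[:,:2];a=loc-loc.mean(0);b=w-w.mean(0)
    th=np.arctan2((a[:,0]*b[:,1]-a[:,1]*b[:,0]).sum(),(a*b).sum());c,s=np.cos(th),np.sin(th);M=np.array([[c,-s],[s,c]])
    t=w.mean(0)-M@loc.mean(0); return th,t,w-(loc@M.T+t)
E
python3 - <<'E'
from h import *
s,d=pickle.load(open("pics/top0.pkl","rb")); s2,d2=pickle.load(open("pics/scene0.pkl","rb"))
def f(p): return np.array(p)/4+[245,175]-0.375
def g(p): return np.array(p)/4+[245,200]-0.375
loc=[[.085,.21],[.085,-.21],[-.105,-.21],[-.105,.21]]
w=onz(d,f([[92,43],[738,140],[700,432],[47,335]]),.010)
th,t,res=fit2d(loc,w); print("top",th,t,res*1000)
w2=onz(d2,g([[138,70],[40,272]]),.010); print("scene corners",w2, "top",w[[0,3]])
C=cloud(d);C2=cloud(d2)
for n,p in dict(tin=[532,335],loco=[535,40],bank=[380,340],base=[120,250],pipe=[280,257],bench=[60,380]).items():
    q=np.round(f(p)).astype(int); print(n,q,C[q[1],q[0]])
# pipe ends
print("pipe top", onz(d,f([[175,246],[388,270]]),.0605), "scene",onz(d2,g([[183,170],[384,207]]),.0605))
c,sn=np.cos(th),np.sin(th);M=np.array([[c,-sn],[sn,c]])
L=lambda w:(np.array(w)[:,:2]-t)@M
print("pipe loc",L(onz(d,f([[175,246],[388,270]]),.0605))*1000, L(onz(d2,g([[183,170],[384,207]]),.0605))*1000)
print("bulkhead tops loc", L(onz(d,f([[343,120],[343,182],[605,157],[603,218]]),.057))*1000)
print("tin",L(onz(d,f([[532,337]]),.033))*1000,"driver",L(onz(d,f([[150,418],[458,441]]),.012))*1000)
print("skid ends",L(onz(d,f([[237,167],[340,182],[212,335],[318,350]]),.052))*1000)
print("loco",L(onz(d,f([[405,20],[660,58]]),.04))*1000)
E
```

```text
top -0.14564868187583793 [0.56936716 0.0482283 ] [[-1.84250821 -1.72325598]
 [-1.04959397  2.63795422]
 [ 1.4844342   1.83902507]
 [ 1.40766799 -2.75372331]]
scene corners [[0.6788256  0.24199045 0.01      ]
 [0.4972565  0.26910821 0.01      ]] top [[0.68210287 0.24194515 0.01      ]
 [0.49736477 0.26849019 0.01      ]]
tin [378 258] [ 0.49815847 -0.03336934  0.03630923]
loco [378 185] [ 0.67856068 -0.03379823  0.04254251]
bank [340 260] [0.49324854 0.06013904 0.03260686]
base [275 237] [0.55106626 0.22216927 0.01084853]
pipe [315 239] [0.54277219 0.12195441 0.06933872]
bench [260 270] [ 4.68212255e-01  2.60372960e-01 -2.20126124e-04]
pipe top [[0.55008744 0.18589053 0.0605    ]
 [0.53588664 0.05782851 0.0605    ]] scene [[0.54954515 0.18622154 0.0605    ]
 [0.53724079 0.06001132 0.0605    ]]
pipe loc [[-39.0550949  133.40650211]
 [-34.51934723   4.63939015]] [[-39.63968654 133.65530611]
 [-33.49633005   6.99561956]]
bulkhead tops loc [[  51.84885523   44.52537475]
 [  14.46405976   39.05759036]
 [  53.30479038 -116.6041843 ]
 [  16.20462734 -120.43247597]]
tin [[-60.76095782 -90.91378875]] driver [[-144.94752685  135.77507316]
 [-131.2437805   -56.86867367]]
skid ends [[ 14.510554   103.98720336]
 [ 14.72374636  40.74530926]
 [-88.52885409 103.78128244]
 [-88.13284292  39.12605266]]
loco [[ 121.698495     15.24495656]
 [ 122.2132227  -145.18728334]]
```

Siding yaw is about -0.146 rad, with its origin near (0.569, 0.048). The wagon needs about 111 mm of travel. I'll align the tool with the siding and move over it for a wrist view.

Request:
{"api": "jog_arm", "payload": {
  "commands": [
    {"roll": 0.13},
    {"roll": 0.13},
    {"roll": 0.128},
    {"x": 23,"y": -38},
    {"x": 23,"y": -38},
    {"x": 23,"y": -38},
    {"x": 23,"y": -38},
    {"x": 23,"y": -38},
    {"x": 23,"y": -38},
    {"x": 23,"y": -38},
    {"x": 23,"y": -38}
  ]
}}

```text
validation failed for argument at $.co...
```

Request:
{"api": "jog_arm", "payload": {
  "commands": [
    {"x": 0,"y": 0,"z": 0,"roll": 0.13,"hand": 1},
    {"x": 0,"y": 0,"z": 0,"roll": 0.13,"hand": 1},
    {"x": 0,"y": 0,"z": 0,"roll": 0.128,"hand": 1},
    {"x": 23,"y": -38,"z": 0,"roll": 0,"hand": 1}
  ]
}}

```text
t: 0.55
ee_pos: [0.1551, -0.5026, 0.4016]
eef_rot: [-3.14, 0.006, -0.174]
contact_force: [0.9, -0.2, 0.3]
opening: 1.003
```

Request:
{"api": "jog_arm", "payload": {
  "commands": [
    {"x": 25,"y": -40,"z": 0,"roll": 0,"hand": 1},
    {"x": 25,"y": -40,"z": 0,"roll": 0,"hand": 1},
    {"x": 25,"y": -40,"z": 0,"roll": 0,"hand": 1},
    {"x": 25,"y": -40,"z": 0,"roll": 0,"hand": 1},
    {"x": 25,"y": -40,"z": 0,"roll": 0,"hand": 1},
    {"x": 25,"y": -40,"z": 0,"roll": 0,"hand": 1},
    {"x": 25,"y": -40,"z": 0,"roll": 0,"hand": 1},
    {"x": 25,"y": -40,"z": 0,"roll": 0,"hand": 1}
  ]
}}

```text
t: 1.35
ee_pos: [0.4138, -0.2126, 0.3987]
eef_rot: [-3.14, 0.008, -0.184]
contact_force: [1.1, -1.1, 0.2]
opening: 1.0
```

Request:
{"api": "jog_arm", "payload": {
  "commands": [
    {"x": 21,"y": -44,"z": 0,"roll": -0.01,"hand": 1},
    {"x": 21,"y": -44,"z": 0,"roll": -0.01,"hand": 1},
    {"x": 21,"y": -44,"z": 0,"roll": -0.01,"hand": 1},
    {"x": 21,"y": -44,"z": 0,"roll": -0.01,"hand": 1},
    {"x": 21,"y": -44,"z": 0,"roll": 0,"hand": 1},
    {"x": 21,"y": -44,"z": 0,"roll": 0,"hand": 1},
    {"x": 0,"y": 0,"z": 0,"roll": 0,"hand": 1},
    {"x": 0,"y": 0,"z": 0,"roll": 0,"hand": 1}
  ]
}}

```text
t: 2.15
ee_pos: [0.5854, 0.0438, 0.3946]
eef_rot: [-3.135, 0.011, -0.132]
contact_force: [-1.2, -0.3, -0.7]
opening: 1.0
```

```bash
cat > look.py <<'E'
import sys
from h import *
from bench import env
def look(n,tag):
    s=env.read_state(); d=env.snapshot(n); pickle.dump((s,d),open(f"pics/{n}{tag}.pkl","wb")); cv2.imwrite(f"pics/{n}{tag}.png",d["pixels"]); return s,d
if __name__=="__main__":
    s,d=look(sys.argv[1],sys.argv[2]); print(s["t"],s["ee_pos"],s["eef_rot"],s["contact_force"])
E
python3 look.py wrist 1
```

```text
2.15 [0.58538172 0.04376676 0.39460367] [-3.13483673  0.01131511 -0.13157243] [-1.2193229  -0.28872297 -0.65036458]
```

View pics/wrist1.png

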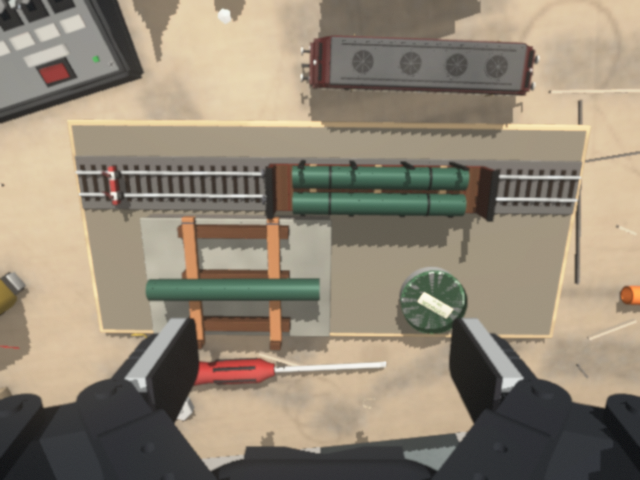

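The whole siding is in view:
- base corners at (70,122), (589,127), (551,338) and (101,333)
- buffer stop at (113,184)
- wagon from (270,190) to (488,193)
- skids at x≈191 and 275
- loose pipe from (147,290) to (320,290)

```bash
python3 - <<'E'
from h import *
s,d=pickle.load(open("pics/wrist1.pkl","rb"))
loc=[[.085,.21],[.085,-.21],[-.105,-.21],[-.105,.21]]
w=onz(d,[[70,122],[589,127],[551,338],[101,333]],.010,s)
th,t,res=fit2d(loc,w); print(th,t,res*1000)
c,sn=np.cos(th),np.sin(th);M=np.array([[c,-sn],[sn,c]])
L=lambda px,z:((onz(d,px,z,s)[:,:2]-t)@M)*1000
print("pipe",L([[147,290],[320,289.5]],.0605))
print("skid far ends",L([[188.5,217],[274,217]],.052),"near",L([[196,345],[276,345]],.052))
print("wagon outer tops",L([[494,169],[494,218]],.057),L([[266,165],[266,214]],.057))
print("stop",L([[113,166],[113,203]],.031)); print("tin",L([[434,300]],.033)); print("rails",L([[78,172],[78,195],[580,176],[580,199]],.017))
print("driver",L([[160,372],[386,364]],.012))
C=cloud(d,s)
for n,p in dict(pipe=(235,289),bank=(310,300),base=(360,270),wagpipe=(380,206),bulk=(491,190),skid=(191,250),rail=(230,172)).items(): print(n,C[p[1],p[0]])
E
sed -n 1,1p /dev/null; python3 - <<'E'
import cv2
a=cv2.imread("pics/wrist1.png")[150:350,130:330];cv2.imwrite("pics/w1c.png",cv2.resize(a,(600,600),interpolation=cv2.INTER_CUBIC))
E
```

```text
-0.14126493539117838 [0.56545463 0.04578941] [[-1.17069818 -2.33479953]
 [-0.25043544  1.90489706]
 [ 0.98332227  1.23815163]
 [ 0.43781135 -0.80824915]]
pipe [[-38.99774186 138.35918925]
 [-36.8210055    5.33549269]]
skid far ends [[ 16.86346382 104.24451953]
 [ 17.54012214  40.16895493]] near [[-91.02424074 107.10397056]
 [-90.00692384  41.17115291]]
wagon outer tops [[  55.46695934 -117.53594132]
 [  19.83022046 -121.97514639]] [[56.42342035 44.34077548]
 [20.89909541 45.37036531]]
stop [[ 51.81788368 166.72233764]
 [ 22.69850454 170.5762714 ]]
tin [[-56.75861237 -90.1185127 ]]
rails [[  45.17786907  203.09274738]
 [  26.29636494  206.04244148]
 [  46.28428607 -203.75912547]
 [  27.49352046 -207.19273956]]
driver [[-143.89417874  157.3861186 ]
 [-131.9397563   -56.60156414]]
pipe [0.54176273 0.11831701 0.06897913]
bank [0.52377582 0.06467888 0.06433461]
base [0.52349818 0.02258638 0.01231832]
wagpipe [0.58565749 0.00357399 0.04805291]
bulk [ 0.58889524 -0.0761384   0.05651797]
skid [0.57137225 0.15027475 0.05254948]
rail [0.62213989 0.11790322 0.01569654]
```

View pics/w1c.png

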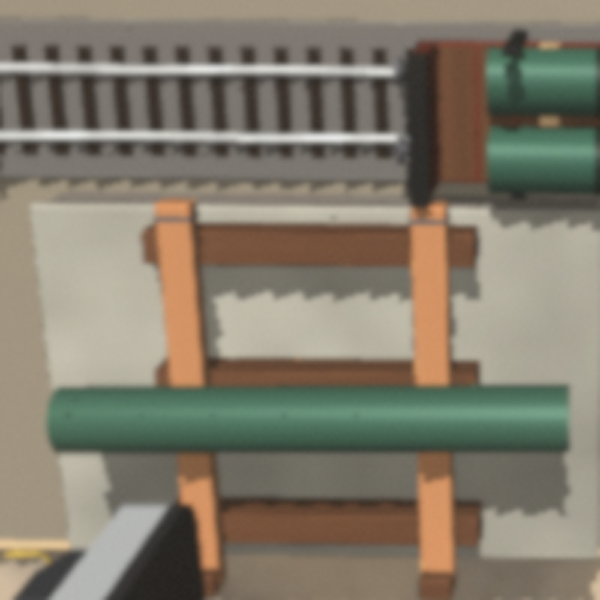

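Top and wrist estimates agree to about 3 mm, and I'll use yaw -0.143 and origin (0.568, 0.0465). The wagon's end face is at local y ≈ -120. Next I move beside it, shut the hand and descend.

Request:
{"api": "jog_arm", "payload": {
  "commands": [
    {"x": 4,"y": 40,"z": 0,"roll": 0.005,"hand": 0},
    {"x": 4,"y": 42,"z": 0,"roll": 0.005,"hand": 0},
    {"x": 4,"y": 42,"z": 0,"roll": 0,"hand": 0},
    {"x": 4,"y": 42,"z": 0,"roll": 0,"hand": 0},
    {"x": 0,"y": 0,"z": 0,"roll": 0,"hand": 0},
    {"x": 0,"y": 0,"z": 40,"roll": 0,"hand": 0},
    {"x": 0,"y": 0,"z": 40,"roll": 0,"hand": 0},
    {"x": 0,"y": 0,"z": 0,"roll": 0,"hand": 0},
    {"x": 0,"y": 0,"z": 0,"roll": 0,"hand": 0}
  ]
}}

```text
t: 3.1
ee_pos: [0.5694, -0.1428, 0.3134]
eef_rot: [3.141, 0.01, -0.165]
contact_force: [0.4, 0.2, 1.0]
opening: -0.0
```

```bash
cat >> h.py <<'E'
TH=-0.143; T0=np.array([.568,.0465]); MM=np.array([[np.cos(TH),-np.sin(TH)],[np.sin(TH),np.cos(TH)]])
def toloc(w): return (np.asarray(w)[...,:2]-T0)@MM*1000
def tip(s,l=.173):
    return s["ee_pos"]+R.from_euler("xyz",s["eef_rot"]).as_matrix()[:,2]*l
E
cat > st.py <<'E'
from h import *
from bench import env
s=env.read_state(); p=tip(s); print("t",s["t"],"tcp loc",toloc(s["ee_pos"]),"tip loc",toloc(p),"tip z",p[2],"rot",s["eef_rot"],"F",s["contact_force"],s["opening"])
E
python3 st.py
```

```text
t 3.1 tcp loc [  28.4121374  -187.17477097] tip loc [  26.75622186 -187.27948959] tip z 0.14044560438257633 rot [ 3.14077473  0.00955609 -0.16523037] F [0.35964422 0.24590315 1.04626602] -0.00023359338788513635
```

Request:
{"api": "jog_arm", "payload": {
  "commands": [
    {"x": 4,"y": 0,"z": 30,"roll": -0.01,"hand": 0},
    {"x": 3,"y": 0,"z": 30,"roll": -0.01,"hand": 0},
    {"x": 0,"y": 0,"z": 20,"roll": 0,"hand": 0},
    {"x": 0,"y": 0,"z": 0,"roll": 0,"hand": 0},
    {"x": 0,"y": 0,"z": 0,"roll": 0,"hand": 0}
  ]
}}

```text
t: 3.6
ee_pos: [0.5801, -0.1465, 0.244]
eef_rot: [3.138, -0.01, -0.148]
contact_force: [0.2, 0.2, 0.8]
opening: -0.001
```

```bash
python3 st.py
```

```text
t 3.6 tcp loc [  39.47333904 -189.27857293] tip loc [  41.22439271 -189.92687678] tip z 0.071024782190488 rot [ 3.13789884 -0.01014163 -0.14829159] F [0.23618108 0.17529316 0.80707171] -0.0007153752262223219
```

Request:
{"api": "jog_arm", "payload": {
  "commands": [
    {"x": -4,"y": 0,"z": 16,"roll": 0,"hand": 0},
    {"x": -2,"y": 0,"z": 16,"roll": 0,"hand": 0},
    {"x": 0,"y": -10,"z": 0,"roll": 0,"hand": 0},
    {"x": 0,"y": 0,"z": 0,"roll": 0,"hand": 0},
    {"x": 0,"y": 0,"z": 0,"roll": 0,"hand": 0}
  ]
}}

```text
t: 4.1
ee_pos: [0.5813, -0.1355, 0.2239]
eef_rot: [3.136, -0.031, -0.149]
contact_force: [-0.2, -0.4, 0.2]
opening: -0.003
```

```bash
python3 st.py; python3 look.py wrist 2
```

```text
t 4.1 tcp loc [  39.12542313 -178.20052964] tip loc [  44.44239321 -179.16765139] tip z 0.05095212925459089 rot [ 3.13617863 -0.03077078 -0.14873328] F [-0.2230416  -0.39576132  0.17739134] -0.0030516437177670265
4.1 [ 0.58133015 -0.13545751  0.2238677 ] [ 3.13617863 -0.03077078 -0.14873328] [-0.2230416  -0.39576132  0.17739134]
```

View pics/wrist2.png

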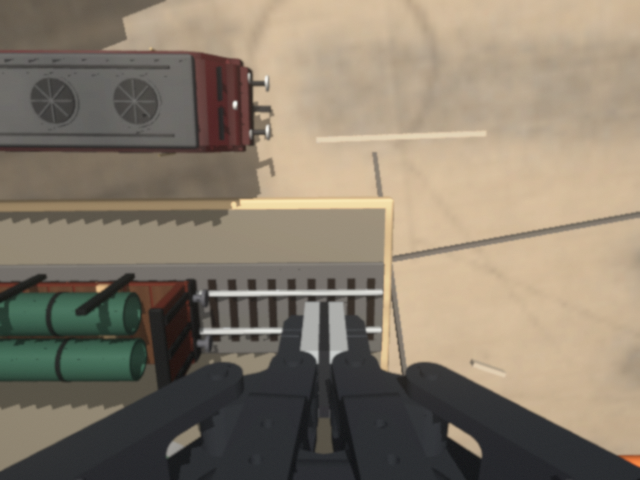

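The wrist view shows the shut fingertips at px (325,305), over the track. The bulkhead's outer face is at about px x=160–195, to the left. The tip needs to go lower and about 9 mm nearer.

Request:
{"api": "jog_arm", "payload": {
  "commands": [
    {"x": -10,"y": 0,"z": 16,"roll": 0,"hand": 0},
    {"x": 0,"y": 0,"z": 0,"roll": 0,"hand": 0},
    {"x": 0,"y": 0,"z": 0,"roll": 0,"hand": 0}
  ]
}}

```text
t: 4.45
ee_pos: [0.5744, -0.1336, 0.2115]
eef_rot: [3.136, -0.039, -0.148]
contact_force: [0.4, -1.1, 0.2]
opening: 0.001
```

```bash
python3 st.py
```

```text
t 4.45 tcp loc [  31.96503731 -177.33759068] tip loc [  38.78266658 -178.2531316 ] tip z 0.03863744061799668 rot [ 3.13649244 -0.0394443  -0.14786927] F [ 0.40281579 -1.09662516  0.15957363] 0.001198249902239714
```

Request:
{"api": "jog_arm", "payload": {
  "commands": [
    {"x": -1,"y": -12,"z": 0,"roll": 0,"hand": 0},
    {"x": 0,"y": -12,"z": 0,"roll": 0,"hand": 0},
    {"x": 0,"y": -12,"z": 0,"roll": 0,"hand": 0},
    {"x": 0,"y": -12,"z": 0,"roll": 0,"hand": 0},
    {"x": 0,"y": -12,"z": 0,"roll": 0,"hand": 0},
    {"x": 0,"y": -12,"z": 0,"roll": 0,"hand": 0},
    {"x": 0,"y": 0,"z": 0,"roll": 0,"hand": 0}
  ]
}}

```text
t: 5.15
ee_pos: [0.5865, -0.0546, 0.2135]
eef_rot: [3.137, -0.043, -0.146]
contact_force: [-0.2, 0.2, -0.1]
opening: -0.001
```

```bash
python3 st.py; python3 look.py wrist 3
```

```text
t 5.15 tcp loc [ 32.73706833 -97.46425291] tip loc [ 40.24062011 -98.29791783] tip z 0.040694244563657084 rot [ 3.13688933 -0.04339992 -0.14566406] F [-0.16428439  0.17489984 -0.08286098] -0.0009801003488136568
5.15 [ 0.58651298 -0.05463489  0.21352943] [ 3.13688933 -0.04339992 -0.14566406] [-0.16428439  0.17489984 -0.08286098]
```

View pics/wrist3.png

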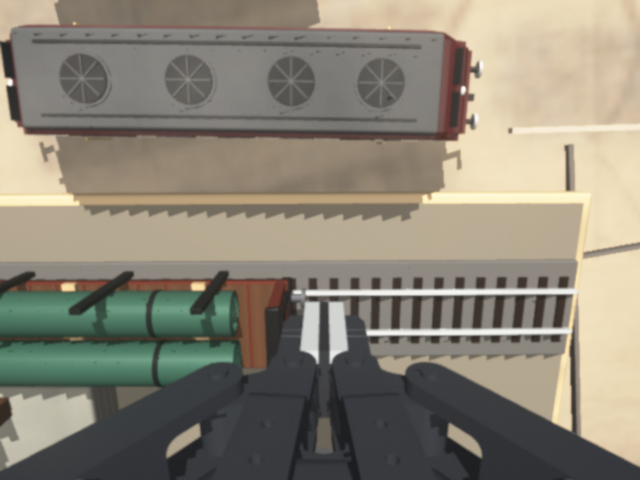

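The wagon is moving: the bulkhead face is now right beside the fingertips, at px (285,310). Continuing.

Request:
{"api": "jog_arm", "payload": {
  "commands": [
    {"x": -2,"y": -11,"z": 1,"roll": 0,"hand": 0},
    {"x": -1,"y": -11,"z": 1,"roll": 0,"hand": 0},
    {"x": 0,"y": -11,"z": 0,"roll": 0,"hand": 0},
    {"x": 0,"y": -11,"z": 0,"roll": 0,"hand": 0},
    {"x": 0,"y": 0,"z": 0,"roll": 0,"hand": 0}
  ]
}}

```text
t: 5.7
ee_pos: [0.5906, -0.0101, 0.211]
eef_rot: [3.134, -0.044, -0.149]
contact_force: [-0.1, 0.7, -0.8]
opening: 0.0
```

```bash
python3 st.py
```

```text
t 5.7 tcp loc [ 30.38834984 -52.78799597] tip loc [ 38.06095602 -54.07809022] tip z 0.03821186634478199 rot [ 3.13442252 -0.04441339 -0.14947039] F [-0.08001613  0.6602257  -0.84869008] 4.54230397514749e-05
```

Request:
{"api": "jog_arm", "payload": {
  "commands": [
    {"x": 0,"y": -8,"z": 0,"roll": 0,"hand": 0},
    {"x": 0,"y": -8,"z": 0,"roll": 0,"hand": 0},
    {"x": 0,"y": -4,"z": 0,"roll": 0,"hand": 0},
    {"x": 0,"y": -4,"z": 0,"roll": 0,"hand": 0}
  ]
}}

```text
t: 6.1
ee_pos: [0.5943, 0.0145, 0.2106]
eef_rot: [3.133, -0.044, -0.151]
contact_force: [-1.1, -0.6, 0.8]
opening: 0.003
```

```bash
python3 st.py;python3 look.py wrist 4
```

```text
t 6.1 tcp loc [ 30.59516933 -27.92636217] tip loc [ 38.15345058 -29.50863288] tip z 0.03775697059656599 rot [ 3.1327789  -0.04377344 -0.15060312] F [-1.09197571 -0.63084451  0.82685942] 0.002575561227936852
6.1 [0.59430301 0.01449847 0.21058454] [ 3.1327789  -0.04377344 -0.15060312] [-1.09197571 -0.63084451  0.82685942]
```

View pics/wrist4.png

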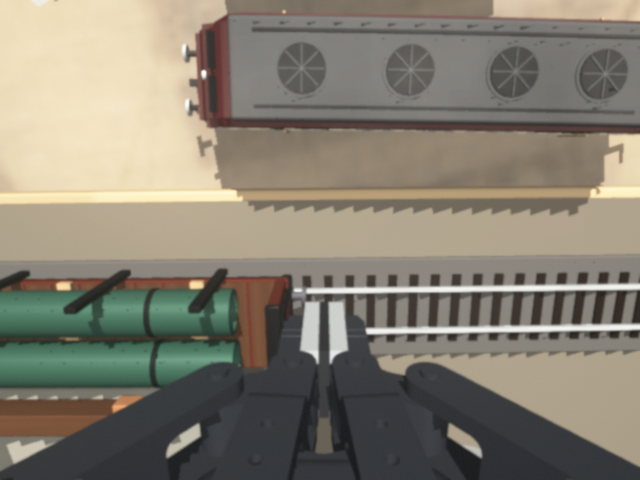

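Request:
{"api": "jog_arm", "payload": {
  "commands": [
    {"x": 0,"y": -5,"z": 0,"roll": 0,"hand": 0},
    {"x": 0,"y": -5,"z": 0,"roll": 0,"hand": 0},
    {"x": 0,"y": -4,"z": 0,"roll": 0,"hand": 0}
  ]
}}

```text
t: 6.45
ee_pos: [0.5958, 0.0215, 0.2105]
eef_rot: [3.119, -0.041, -0.156]
contact_force: [-1.6, -4.9, 3.2]
opening: -0.003
```

```bash
python3 st.py
```

```text
t 6.45 tcp loc [ 31.05068553 -20.82562617] tip loc [ 38.07818929 -24.89268461] tip z 0.03767069579079427 rot [ 3.1185924  -0.04093501 -0.15552901] F [-1.6331786  -4.94810309  3.2193973 ] -0.0025953055139865647
```

Request:
{"api": "jog_arm", "payload": {
  "commands": [
    {"x": 0,"y": -5,"z": 0,"roll": 0,"hand": 0},
    {"x": 0,"y": -4,"z": 0,"roll": 0,"hand": 0}
  ]
}}

```text
t: 6.65
ee_pos: [0.5964, 0.0234, 0.2106]
eef_rot: [3.106, -0.038, -0.162]
contact_force: [-1.3, -4.9, 3.2]
opening: 0.001
```

```bash
python3 st.py
```

```text
t 6.65 tcp loc [ 31.42978943 -18.84511199] tip loc [ 37.91751743 -25.12512659] tip z 0.03782275823689146 rot [ 3.10599008 -0.03820521 -0.16164842] F [-1.33393194 -4.86039658  3.17367354] 0.0011176410972218865
```

The tip has stalled at y≈-25 with 5 N, so the wagon is against the stop. I'll back off, rise and look.

Request:
{"api": "jog_arm", "payload": {
  "commands": [
    {"x": 0,"y": 15,"z": 0,"roll": 0,"hand": 0},
    {"x": 0,"y": 10,"z": 0,"roll": 0,"hand": 0},
    {"x": -10,"y": 10,"z": -30,"roll": 0,"hand": 0},
    {"x": -20,"y": 0,"z": -40,"roll": 0,"hand": 1},
    {"x": -20,"y": -10,"z": -40,"roll": 0,"hand": 1},
    {"x": -20,"y": -20,"z": -20,"roll": 0,"hand": 1},
    {"x": -10,"y": -20,"z": -20,"roll": 0,"hand": 1},
    {"x": 0,"y": 0,"z": 0,"roll": 0,"hand": 1},
    {"x": 0,"y": 0,"z": 0,"roll": 0,"hand": 1}
  ]
}}

```text
t: 7.55
ee_pos: [0.512, 0.0522, 0.3603]
eef_rot: [3.11, -0.037, -0.17]
contact_force: [-0.0, -0.8, -0.2]
opening: 0.993
```

```bash
python3 st.py; python3 look.py wrist 5; python3 look.py top 5
```

```text
t 7.55 tcp loc [-56.23437799  -2.37060644] tip loc [-50.0447127   -7.96697379] tip z 0.18754403999002686 rot [ 3.11023367 -0.03667984 -0.17047516] F [-0.00689399 -0.77180021 -0.21941737] 0.9928362936094954
7.55 [0.51200177 0.05216773 0.36034268] [ 3.11023367 -0.03667984 -0.17047516] [-0.00689399 -0.77180021 -0.21941737]
7.6 [0.51219453 0.0525083  0.36043545] [ 3.11119216 -0.03687642 -0.17051503] [0.28716716 0.68049996 0.05841012]
```

View pics/wrist5.png

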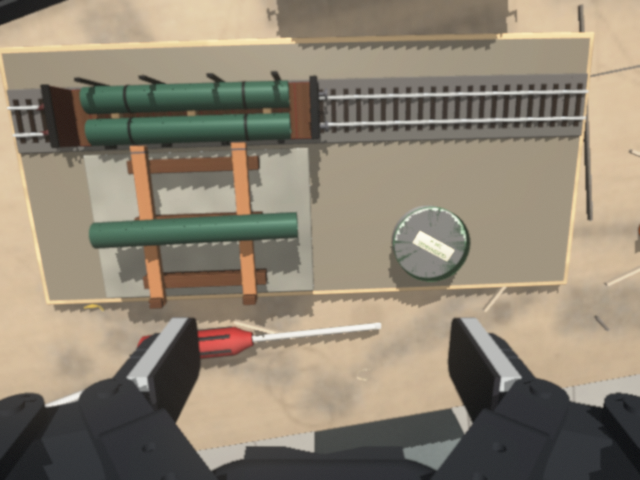

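The wagon is now at the left, with its bulkhead at px (48,115) up against the buffer stop. The pipe is still on the skids, from (92,235) to (298,225). I'll refine all the poses with this view.

```bash
cat > m5.py <<'E'
from h import *
s,d=pickle.load(open("pics/wrist5.pkl","rb"))
loc=[[.085,.21],[.085,-.21],[-.105,-.21],[-.105,.21]]
w=onz(d,[[4,50],[591,35],[567,283],[48,303]],.010,s)
th,t,res=fit2d(loc,w); print(th,t,res*1000)
c,sn=np.cos(th),np.sin(th);M=np.array([[c,-sn],[sn,c]])
L=lambda px,z:((onz(d,px,z,s)[:,:2]-t)@M)*1000
Lg=lambda px,z:toloc(onz(d,px,z,s))
for f in (L,Lg):
    print("pipe",f([[91,236],[298,225.5]],.0605).round(1).tolist(),"skid far ends",f([[138.5,146],[239,142]],.052).round(1).tolist())
    print("wagon outer tops",f([[318,77],[318,137]],.057).round(1).tolist(), "tin",f([[430,243]],.033),"wag pipes",f([[82,100],[288,95],[88,134],[289,126]],.0395).round(1).tolist())
print("pipe world",onz(d,[[91,236],[298,225.5]],.0605,s))
E
python3 m5.py; python3 - <<'E'
import cv2
a=cv2.imread("pics/top5.png")[175:300,245:445]; cv2.imwrite("pics/top5c.png",cv2.resize(a,None,fx=4,fy=4,interpolation=cv2.INTER_CUBIC))
E
```

```text
-0.14271901704318407 [0.56594725 0.04485107] [[-2.37730854 -3.89129834]
 [-1.09762563  4.07539589]
 [ 1.93325353  0.74743153]
 [ 1.54168064 -0.93152908]]
pipe [[-39.7, 139.9], [-37.6, 6.3]] skid far ends [[15.6, 105.2], [16.0, 41.6]]
wagon outer tops [[52.9, -9.6], [17.6, -8.5]] tin [[-59.45708968 -88.06928783]] wag pipes [[45.6, 142.5], [44.6, 9.8], [24.3, 142.0], [25.2, 10.1]]
pipe [[-41.5, 137.9], [-39.4, 4.4]] skid far ends [[13.8, 103.3], [14.2, 39.7]]
wagon outer tops [[51.1, -11.5], [15.8, -10.4]] tin [[-61.22914056 -90.01063715]] wag pipes [[43.8, 140.6], [42.8, 7.9], [22.5, 140.1], [23.4, 8.1]]
pipe world [[0.54656926 0.18894948 0.0605    ]
 [0.52965661 0.05642789 0.0605    ]]
```

View pics/top5c.png

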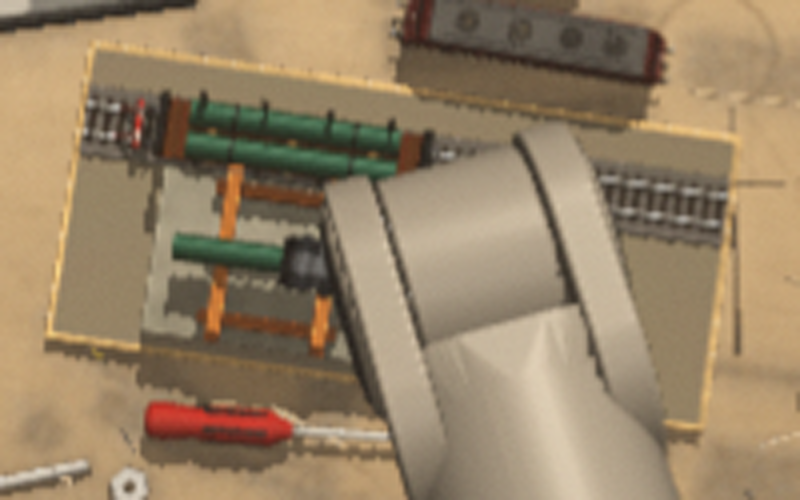

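The wagon is against the buffer stop, with its lower pipes centred at y≈75. The loose pipe's middle is at about x -40, y 72. Next the open hand goes to the robot side of the pipe, with the fingers straddling the skids.

Request:
{"api": "jog_arm", "payload": {
  "commands": [
    {"x": -6,"y": -20,"z": 0,"roll": -0.01,"hand": 1},
    {"x": -6,"y": -20,"z": 0,"roll": -0.01,"hand": 1},
    {"x": -6,"y": -20,"z": 0,"roll": -0.01,"hand": 1},
    {"x": 0,"y": -16,"z": 25,"roll": 0,"hand": 1},
    {"x": 0,"y": 0,"z": 25,"roll": 0,"hand": 1},
    {"x": 0,"y": 0,"z": 25,"roll": 0,"hand": 1},
    {"x": 0,"y": 0,"z": 15,"roll": 0,"hand": 1},
    {"x": 0,"y": 0,"z": 0,"roll": 0,"hand": 1},
    {"x": 0,"y": 0,"z": 0,"roll": 0,"hand": 1}
  ]
}}

```text
t: 8.55
ee_pos: [0.5115, 0.1158, 0.2514]
eef_rot: [3.101, -0.018, -0.16]
contact_force: [0.1, 1.1, 1.4]
opening: 1.002
```

```bash
sed -i 's/l=.173/l=.160/' h.py; python3 st.py; python3 look.py wrist 6
```

```text
t 8.55 tcp loc [-65.76297961  60.56436274] tip loc [-63.03890245  54.04496339] tip z 0.09154762153753973 rot [ 3.10113361 -0.01773782 -0.16016559] F [0.09850919 1.11109907 1.36304044] 1.0016835881845072
8.55 [0.51153949 0.11581827 0.25139154] [ 3.10113361 -0.01773782 -0.16016559] [0.09850919 1.11109907 1.36304044]
```

View pics/wrist6.png

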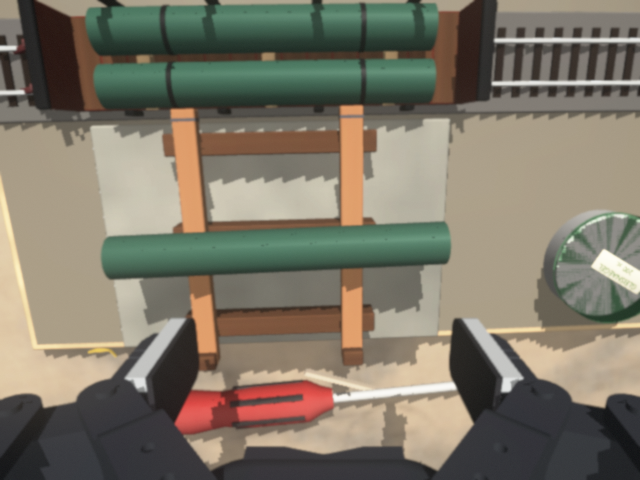

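Request:
{"api": "jog_arm", "payload": {
  "commands": [
    {"x": -5,"y": -9,"z": 0,"roll": -0.012,"hand": 1},
    {"x": -4,"y": -9,"z": 0,"roll": -0.012,"hand": 1},
    {"x": 0,"y": 0,"z": 0,"roll": 0,"hand": 1},
    {"x": 0,"y": 0,"z": 12,"roll": 0,"hand": 1},
    {"x": 0,"y": 0,"z": 0,"roll": 0,"hand": 1}
  ]
}}

```text
t: 9.1
ee_pos: [0.5062, 0.1369, 0.2409]
eef_rot: [3.103, -0.023, -0.134]
contact_force: [-0.1, -0.8, -0.9]
opening: 0.999
```

```bash
python3 st.py; python3 look.py wrist 7; python3 look.py scene 7; python3 - <<'E'
import cv2
a=cv2.imread("pics/scene7.png")[200:315,245:445]; cv2.imwrite("pics/scene7c.png",cv2.resize(a,None,fx=4,fy=4,interpolation=cv2.INTER_CUBIC))
E
```

```text
t 9.1 tcp loc [-74.0193042   80.71807294] tip loc [-70.31627926  74.63585211] tip z 0.08101268645528023 rot [ 3.10335583 -0.02280797 -0.13369846] F [-0.08801929 -0.75023666 -0.90375567] 0.9994483672549739
9.1 [0.5062396  0.1369429  0.24085415] [ 3.10335583 -0.02280797 -0.13369846] [-0.08801929 -0.75023666 -0.90375567]
9.15 [0.50681362 0.13712353 0.24175253] [ 3.10428955 -0.02461684 -0.13389262] [0.31445275 0.27331    0.05941059]
```

View pics/wrist7.png

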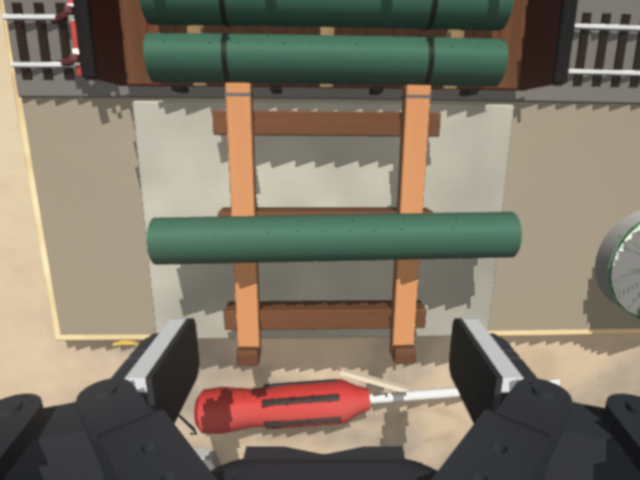

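View pics/scene7c.png

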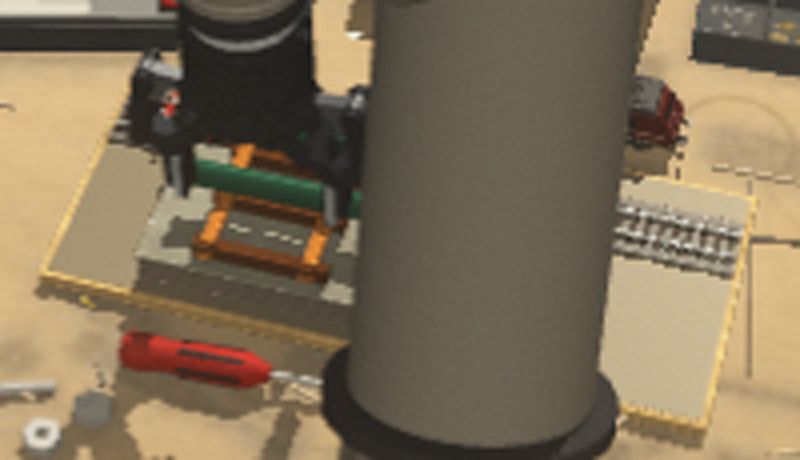

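The wrist view shows the fingers at px x≈165–195 and 455–485, with the skids at 246 and 404 between them and the pipe ahead at row ~237. The scene crop shows both fingertips, at (180,195) and (335,222). I'll check the tip height from the depth map.

```bash
python3 - <<'E'
from h import *
s,d=pickle.load(open("pics/scene7.pkl","rb")); C=cloud(d)
for u in range(287,294):
    print(u,[ (round(float(C[v,u,2])*1000), *toloc(C[v,u]).round().astype(int)) for v in range(243,252)])
for u in range(326,332):
    print(u,[ (round(float(C[v,u,2])*1000), *toloc(C[v,u]).round().astype(int)) for v in range(250,258)])
E
```

```text
287 [(99, np.int64(-76), np.int64(130)), (95, np.int64(-75), np.int64(131)), (89, np.int64(-74), np.int64(131)), (91, np.int64(-78), np.int64(130)), (32, np.int64(-32), np.int64(148)), (38, np.int64(-40), np.int64(145)), (37, np.int64(-43), np.int64(144)), (35, np.int64(-44), np.int64(143)), (38, np.int64(-50), np.int64(142))]
288 [(106, np.int64(-81), np.int64(126)), (103, np.int64(-82), np.int64(125)), (95, np.int64(-77), np.int64(127)), (93, np.int64(-79), np.int64(127)), (85, np.int64(-75), np.int64(128)), (84, np.int64(-78), np.int64(128)), (32, np.int64(-38), np.int64(143)), (37, np.int64(-45), np.int64(141)), (34, np.int64(-46), np.int64(140))]
289 [(105, np.int64(-79), np.int64(124)), (104, np.int64(-81), np.int64(123)), (96, np.int64(-78), np.int64(124)), (93, np.int64(-78), np.int64(125)), (89, np.int64(-78), np.int64(125)), (86, np.int64(-79), np.int64(125)), (35, np.int64(-39), np.int64(140)), (33, np.int64(-41), np.int64(139)), (37, np.int64(-48), np.int64(137))]
290 [(105, np.int64(-79), np.int64(121)), (101, np.int64(-78), np.int64(122)), (96, np.int64(-77), np.int64(1
[... 2233 characters left out ...]
-75), np.int64(27)), (47, np.int64(-41), np.int64(36)), (42, np.int64(-39), np.int64(36)), (35, np.int64(-36), np.int64(37))]
330 [(108, np.int64(-76), np.int64(24)), (101, np.int64(-73), np.int64(25)), (100, np.int64(-75), np.int64(24)), (94, np.int64(-73), np.int64(25)), (96, np.int64(-77), np.int64(24)), (43, np.int64(-36), np.int64(35)), (45, np.int64(-41), np.int64(33)), (41, np.int64(-41), np.int64(33))]
331 [(107, np.int64(-75), np.int64(22)), (104, np.int64(-74), np.int64(22)), (99, np.int64(-73), np.int64(22)), (96, np.int64(-74), np.int64(22)), (44, np.int64(-34), np.int64(33)), (38, np.int64(-31), np.int64(33)), (38, np.int64(-35), np.int64(32)), (36, np.int64(-36), np.int64(32))]
```

Tip height is about 81 mm mean: y+ finger ~79, y- finger ~84 because of a slight tilt. That confirms the 160 mm open-finger length. I need to go down about 26 mm.

Request:
{"api": "jog_arm", "payload": {
  "commands": [
    {"x": 0,"y": 0,"z": 13,"roll": 0,"hand": 1},
    {"x": 0,"y": 0,"z": 12,"roll": 0,"hand": 1},
    {"x": 0,"y": 0,"z": 0,"roll": 0,"hand": 1},
    {"x": 0,"y": 0,"z": 0,"roll": 0,"hand": 1}
  ]
}}

```text
t: 9.6
ee_pos: [0.5078, 0.135, 0.2144]
eef_rot: [3.104, -0.025, -0.136]
contact_force: [-0.3, -0.6, -0.3]
opening: 0.996
```

```bash
python3 st.py
```

```text
t 9.6 tcp loc [-72.21645657  79.01073816] tip loc [-68.21524564  72.98047645] tip z 0.05459975745291876 rot [ 3.10371386 -0.02475351 -0.1357383 ] F [-0.33446515 -0.62779552 -0.34573717] 0.9961627498154846
```

Request:
{"api": "jog_arm", "payload": {
  "commands": [
    {"x": 6,"y": 0,"z": 0,"roll": 0,"hand": 1},
    {"x": 5,"y": 0,"z": 0,"roll": 0,"hand": 1},
    {"x": 5,"y": 0,"z": 0,"roll": 0,"hand": 1},
    {"x": 5,"y": 0,"z": 0,"roll": 0,"hand": 1},
    {"x": 5,"y": 0,"z": 0,"roll": 0,"hand": 1},
    {"x": 0,"y": 0,"z": 0,"roll": 0,"hand": 1}
  ]
}}

```text
t: 10.2
ee_pos: [0.5369, 0.131, 0.2159]
eef_rot: [3.104, -0.027, -0.137]
contact_force: [-0.6, -0.4, 0.1]
opening: 0.997
```

```bash
python3 st.py; python3 look.py wrist 8
```

```text
t 10.2 tcp loc [-42.84691926  79.20525605] tip loc [-38.47816352  73.29951697] tip z 0.0561162358431449 rot [ 3.10449661 -0.02708622 -0.13650136] F [-0.55716545 -0.36985912  0.06793015] 0.9971465177373604
10.2 [0.53687821 0.13100305 0.21594751] [ 3.10449661 -0.02708622 -0.13650136] [-0.55716545 -0.36985912  0.06793015]
```

View pics/wrist8.png

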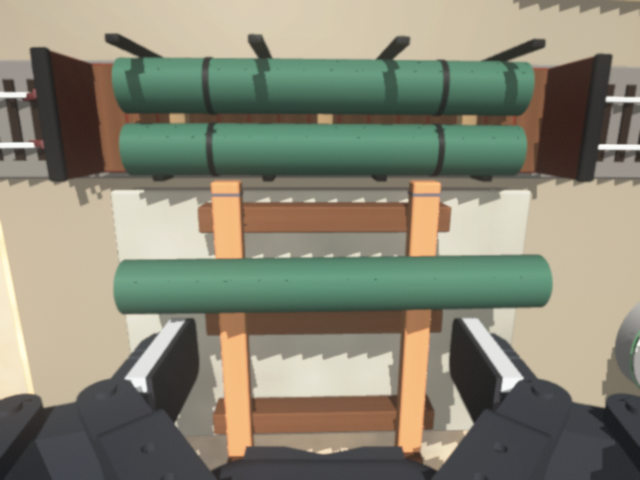

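```bash
python3 - <<'E'
from h import *
s,d=pickle.load(open("pics/wrist8.pkl","rb"))
f=lambda px,z:toloc(onz(d,px,z,s)).round(1).tolist()
print("pipe",f([[117,286],[550,281]],.0605),"skidend",f([[227,181],[425,181]],.052),"wagpipes",f([[115,85],[530,87],[121,150],[525,149]],.0395),"bulk",f([[41,180],[593,180]],.057))
E
```

```text
pipe [[-17.3, 138.0], [-16.8, 0.5]] skidend [[14.2, 103.9], [14.3, 41.2]] wagpipes [[43.7, 140.6], [44.4, 4.2], [23.2, 140.9], [24.1, 3.5]] bulk [[15.1, 158.3], [15.4, -10.8]]
```

The pipe has rolled to x≈-17, parallel to the track, and is about 31 mm from the skid ends. Continuing gently.

Request:
{"api": "jog_arm", "payload": {
  "commands": [
    {"x": 4,"y": 0,"z": 0,"roll": 0,"hand": 1},
    {"x": 4,"y": 0,"z": 0,"roll": 0,"hand": 1},
    {"x": 4,"y": 0,"z": 0,"roll": 0,"hand": 1},
    {"x": 4,"y": 0,"z": 0,"roll": 0,"hand": 1},
    {"x": 4,"y": 0,"z": 0,"roll": 0,"hand": 1},
    {"x": 0,"y": 0,"z": 0,"roll": 0,"hand": 1}
  ]
}}

```text
t: 10.85
ee_pos: [0.5577, 0.1283, 0.2164]
eef_rot: [3.104, -0.026, -0.136]
contact_force: [-0.4, 0.1, 0.9]
opening: 1.001
```

```bash
python3 st.py; python3 look.py wrist 9
```

```text
t 10.85 tcp loc [-21.8796578   79.48334354] tip loc [-17.67666678  73.53468148] tip z 0.05655427651217554 rot [ 3.1042203  -0.02602668 -0.13594028] F [-0.40498362  0.12340157  0.93400101] 1.000803377990202
10.85 [0.55767109 0.12829019 0.2163884 ] [ 3.1042203  -0.02602668 -0.13594028] [-0.40498362  0.12340157  0.93400101]
```

View pics/wrist9.png

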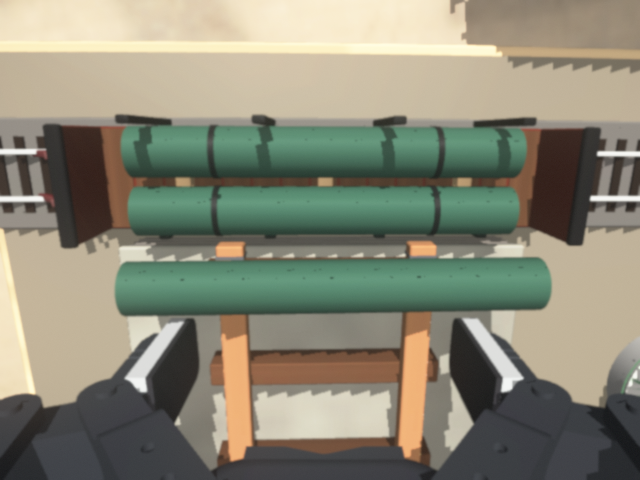

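The pipe is still parallel, at rows 260–313 just short of the skid ends (row ~245). Now pushing it over the edge.

Request:
{"api": "jog_arm", "payload": {
  "commands": [
    {"x": 4,"y": 0,"z": 1,"roll": 0,"hand": 1},
    {"x": 4,"y": 0,"z": 1,"roll": 0,"hand": 1},
    {"x": 4,"y": 0,"z": 0,"roll": 0,"hand": 1},
    {"x": 4,"y": 0,"z": 0,"roll": 0,"hand": 1},
    {"x": 4,"y": 0,"z": 0,"roll": 0,"hand": 1},
    {"x": 3,"y": 0,"z": 0,"roll": 0,"hand": 1},
    {"x": 0,"y": 0,"z": 0,"roll": 0,"hand": 1}
  ]
}}

```text
t: 11.6
ee_pos: [0.5822, 0.1249, 0.2146]
eef_rot: [3.104, -0.025, -0.136]
contact_force: [0.4, 0.2, 0.4]
opening: 1.003
```

```bash
python3 st.py; python3 look.py wrist 10
```

```text
t 11.6 tcp loc [ 2.87653829 79.59659728] tip loc [ 6.98387568 73.62236475] tip z 0.05474202731421443 rot [ 3.10405894 -0.02541892 -0.13571801] F [0.38672238 0.23064774 0.43819636] 1.0032432971451917
11.6 [0.58219074 0.1248742  0.21457769] [ 3.10405894 -0.02541892 -0.13571801] [0.38672238 0.23064774 0.43819636]
```

View pics/wrist10.png

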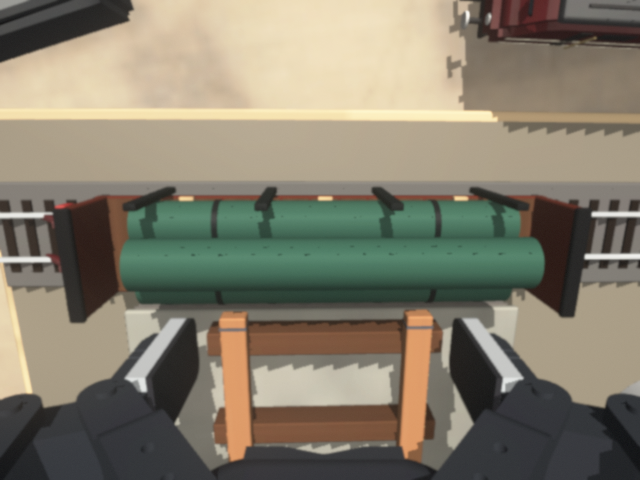

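The loose pipe now lies at rows 238–292 on top of the two wagon pipes, ahead of the fingers. I'll retreat and verify.

Request:
{"api": "jog_arm", "payload": {
  "commands": [
    {"x": -10,"y": 0,"z": 0,"roll": 0,"hand": 1},
    {"x": -10,"y": 0,"z": -10,"roll": 0,"hand": 1},
    {"x": -10,"y": 0,"z": -25,"roll": 0,"hand": 1},
    {"x": 0,"y": 0,"z": -35,"roll": 0,"hand": 1},
    {"x": 0,"y": 0,"z": -35,"roll": 0,"hand": 1},
    {"x": 0,"y": 0,"z": -20,"roll": 0,"hand": 1},
    {"x": 0,"y": 0,"z": 0,"roll": 0,"hand": 1},
    {"x": 0,"y": 0,"z": 0,"roll": 0,"hand": 1}
  ]
}}

```text
t: 12.45
ee_pos: [0.5402, 0.1371, 0.3449]
eef_rot: [3.101, -0.02, -0.13]
contact_force: [0.0, 0.1, -0.2]
opening: 0.996
```

```bash
python3 st.py; python3 look.py wrist 11; python3 look.py top 11; python3 look.py scene 11;  python3 - <<'E'
import cv2
for n,o in(("scene",200),("top",175)):
    a=cv2.imread(f"pics/{n}11.png")[o:o+125,245:445]; cv2.imwrite(f"pics/{n}11c.png",cv2.resize(a,None,fx=4,fy=4,interpolation=cv2.INTER_CUBIC))
E
```

```text
t 12.45 tcp loc [-40.43872758  85.70188324] tip loc [-37.2064896   79.32142258] tip z 0.1850757931684714 rot [ 3.1014366  -0.01968191 -0.12958615] F [ 0.01330465  0.12433933 -0.19677782] 0.9964946569767247
12.45 [0.54018768 0.13709017 0.34491585] [ 3.1014366  -0.01968191 -0.12958615] [ 0.01330465  0.12433933 -0.19677782]
12.5 [0.54029693 0.13717726 0.34482385] [ 3.10162457 -0.01960698 -0.12949324] [ 1.3235803   0.08607904 -0.89583531]
12.55 [0.5403973  0.13695722 0.34406223] [ 3.10114012 -0.0184069  -0.12972739] [-0.39215263  0.72508712 -0.99091495]
```

View pics/wrist11.png

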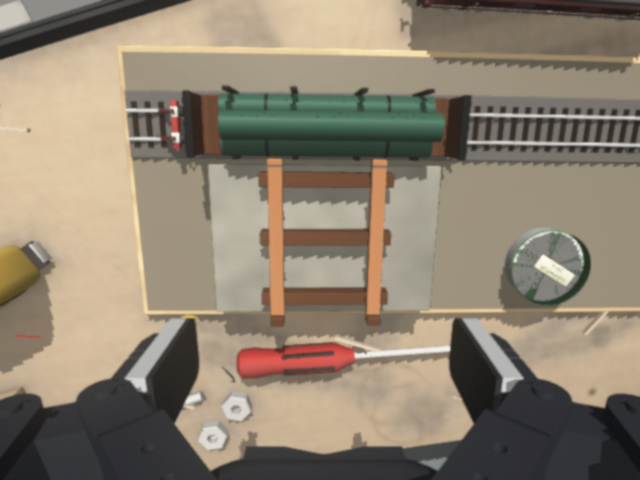

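View pics/top11c.png

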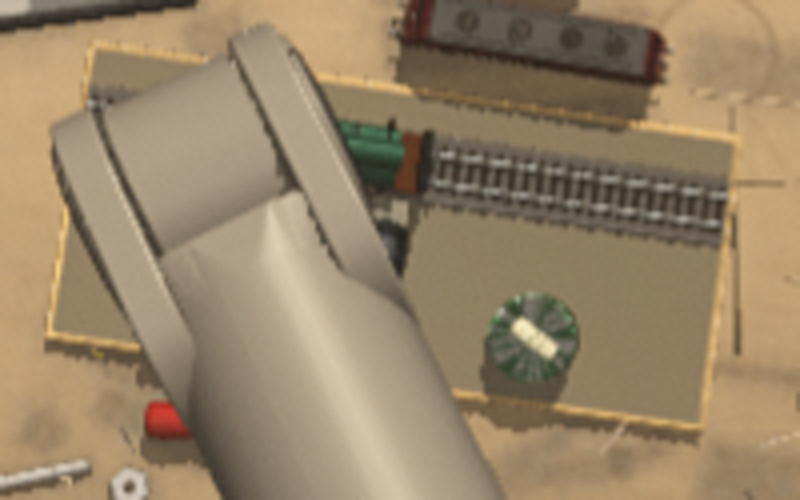

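View pics/scene11c.png

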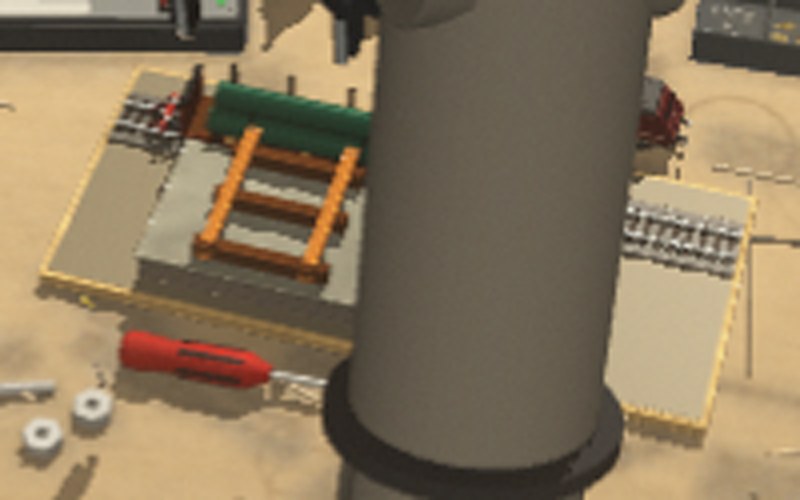

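The pipe sits between the bulkheads, at wrist px (220–443, 125), on top of the other two. I'll measure its height, position and alignment.

```bash
python3 - <<'E'
from h import *
s,d=pickle.load(open("pics/wrist11.pkl","rb")); C=cloud(d,s)
L=toloc(C)
for u in (235,260,300,330,360,400,430):
    z=C[95:160,u,2]; i=np.argmax(np.where(z<.08,z,0)); print(u,95+i,(z[i]*1000).round(1),L[95+i,u].round(1))
P=[];
for v in range(100,150):
    for u in range(225,440):
        if C[v,u,2]>.0575 and C[v,u,2]<.07 : P.append([*L[v,u],C[v,u,2]*1000])
P=np.array(P); print(len(P),"top median z",np.percentile(P[:,2],[50,90,98]))
m=np.abs(P[:,1]-72)<55; k=np.polyfit(P[m,1],P[m,0],1); print("crest x at y72",np.polyval(k,72),"slope",k[0],"y ext",np.percentile(P[:,1],[.5,99.5]))
f=lambda px,z:toloc(onz(d,px,z,s)).round(1).tolist()
print("pipe ends",f([[219,124],[444,126]],.053),"skidend",f([[275,160],[377,160]],.052),"bulk outer",f([[465,97],[467,158],[185,93],[185,157]],.057),"rail mid far",f([[600,118],[600,146]],.017))
print("tin",f([[545,267]],.033))
E
python3 - <<'E'
import cv2
a=cv2.imread("pics/wrist11.png")[75:175,110:490];cv2.imwrite("pics/w11c.png",cv2.resize(a,None,fx=2.1,fy=2.1,interpolation=cv2.INTER_CUBIC))
E
```

```text
235 127 63.0 [ 32.1 125.6]
260 120 63.0 [ 36.  111.4]
300 123 63.5 [34.7 88.8]
330 121 64.3 [36.  71.9]
360 120 62.4 [36.8 54.6]
400 119 62.7 [37.7 31.6]
430 123 63.3 [35.8 14.2]
5832 top median z [61.32620239 62.71045821 63.37973433]
crest x at y72 33.64413685274524 slope -0.001564253396687367 y ext [  8.41934738 131.26233478]
pipe ends [[33.7, 136.5], [34.4, 2.6]] skidend [[13.1, 104.1], [13.7, 42.1]] bulk outer [[50.8, -7.2], [15.9, -11.8], [50.5, 154.1], [14.7, 156.5]] rail mid far [[42.2, -118.4], [23.3, -121.8]]
tin [[-61.1, -85.4]]
```

View pics/w11c.png

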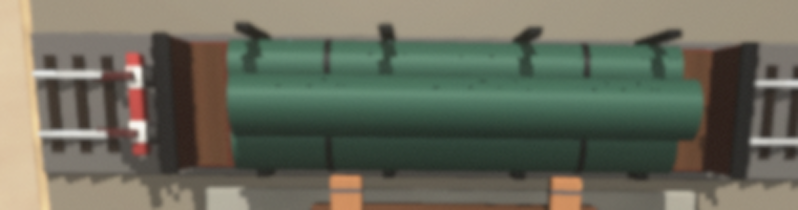

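```bash
python3 -c "
from bench import env
print(env.close_job())"
```

```text
the job is handed in; nothing more can be done
None
```

The wagon is up against the buffer stop and the green pipe lies in the gap on top of the two wagon pipes. The job is handed in; it took about 12.6 s of the 48 s, and no verdict was reported.

**What I did**
- **Wagon:** I pushed it with the shut fingertips. At the stop the tip stalled with about 5 N on the wrist.
- **Pipe:** I opened the hand so the fingers straddled the skids and rolled the pipe over the skid ends without lifting it. It dropped between the bulkheads, and I withdrew the arm.

**Last checks (wrist camera)**

| Check | Measured | Limit |
|---|---|---|
| Pipe across the wagon | about 1 mm off centre | 4 mm |
| Pipe along the wagon | about 3 mm off centre | 14 mm |
| Pipe alignment | within 0.01 rad | 0.07 rad |
| Pipe top height | 62–63 mm (61.5 expected) | ±2.5 mm |
| Wagon middle vs skid centre | about 0.2 mm | 5 mm (to the stop) |

- **Scatter:** The top and wrist views disagreed by about 2–3 mm on the siding's position, so I compared things within one picture where I could.
- **Height:** The pipe-height reading is the least certain, because the depth map is noisy by 1–2 mm.
- **Tilt:** The tool picked up about 0.04 rad of tilt while pushing and the interface could not correct it. It did no harm.
- **Left alone:** The tin stayed put as far as the cameras can tell; its wrist-camera position varied by up to about 5 mm between views. The locomotive and screwdriver were only seen in the pictures, looked unmoved, and the arm never went near them.

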